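# Stir the wooden beads, then hold the bayonet lid half-way to its lock

### The arm

A 6-joint arm with a two-finger parallel gripper is mounted at the origin on the work surface. World frame = base frame: x ahead of the robot, y to its left, z up, the work surface at z = 0. Lengths are in m, angles in rad, forces in N, time in s.
With the tool pointing down it reaches from about 0.25 to 0.775 m from the base axis. Payload 4 kg.
Tool frame: the origin (TCP) lies between the finger pads; the fingertips stand 14 mm ahead of it and the grasp point (between the pads) lies 5 mm behind it (nose_length is the distance from the TCP to the fingertips, in m); z points along the fingers, y is the line along which they close (so a half turn about z gives the same grasp; the last joint's range is limited). The gripper opens to 94 mm and grips with 3 to 60 N. Pads are 16 mm wide; open, the fingers measure 119 mm over their backs; the gripper's body (75 mm by 177 mm) begins 78 mm behind the grasp point.
Start: joints at [1.048, 0.087, 1.371, -0, 1.684, -0.103], TCP at [0.224, 0.502, 0.22] pointing down, gripper open.
Joint ranges: [-3.1, 3.1], [-0.76, 2.03], [0.27, 2.55], [-1.08, 4.22], [0.17, 2.65], [-2.57, 2.57]. Speed limits (rad/s): [2.79, 2.79, 3.14, 3.14, 3.14, 3.14].

### API

Orientations are given as [roll, pitch, yaw] about the fixed x, y, z axes, in that order (R = Rz(yaw) Ry(pitch) Rx(roll)).
In Python, from bench import * gives the robot as it stands.
- The arm moves only by the tool move_arm, never from a script. Its argument "steps" is one flat list of numbers, 7 for each row, row after row: the turn, a rotation vector about the world's x, y, z in rad, then the shift along the world's x, y, z in m, then the opening, from 0 (shut) to 1 (fully open). A call has 1 to 12 rows; each row is the pose to reach, as a shift and turn from the pose commanded when the call began; what a row does not reach only later rows make up. A row lasts 1/10 s, in which the tool goes at most 50 mm and 8.59 degrees, less where a joint would pass 70% of its speed; a pose out of reach is approached as far as the arm can. A call with a gripper value outside its range is refused whole. The fingers move at their own pace and stop on an object; the grip force is fixed at half the most. Time passes only in rows, so rows that repeat a pose let the fingers close. It gives the time, the measured TCP pose, the force, the opening and the grip force at its end, in the units of the state.
- get_obs(): the state, without advancing time (a new reading comes with each control period).
- snapshot(name): name is "scene" or "top"; returns (picture, depth): 400x640x3 uint8, red, green, blue; 400x640 float32, m along the optical axis (not along the pixel's ray), 0 where there is no reading.
- camera_model(name): a dict with "fx", "fy", "cx", "cy" (pixels), "rvec" (rotation vector, rad) and "tvec" (3), from world to camera coordinates, as OpenCV has them. Camera axes: x right, y down, z forward; pixel columns grow to the right and rows downward; lengths in m; the calibration is good to about 2 mm. A picture is of the moment at which its call begins. camera_model takes no time and is no camera call.
- close_job(): hands the job in; it is judged then, once.
Trained networks look in the newest picture that a camera, given by its name, has taken for a name from the list of things; names that differ only in an ending like _2 or _b are one class to them, and where a whole thing is asked for, a point or a joint stands for the part that bears it (a point fixed in the world has none). Each returns a list of dicts, best first, with "score" (0 to 1); they miss things now and then, are a little off and sometimes report something else, mostly with a low value. They report only what shows in the picture. A call takes as long as a camera call.
- silhouettes(camera, target): "pixels" (400x640 bool, what is visible of it) and "uv" ([column, row] in pixels, amid what is visible of it).
- spot_point(camera, target): "uv" ([column, row] in pixels: a listed point, or the origin of a listed thing).
The state is a dict: "time": time; "joint_positions": joint angles; "qvel": joint speeds; "joint_torque": joint torques, N m; "tool_pos": TCP position; "ee_rot": TCP orientation; "wrist_force": force on the tool from outside, world axes, zero at the start; "wrist_torque": the same for the moment, N m; "width": finger opening in m; "finger_force": force on a finger pad.
Only numpy, scipy, OpenCV 4.12 (cv2) and the standard library are available. Lean on these libraries where they do the work, as an engineer would, in place of code of your own. Each camera call takes 0.05 s, during which the arm holds its last target. There are 200 camera calls.

### The job

Take the wooden stirring paddle out of its organiser cup, stir the beads in the glass pot right round a few times, low down and wide, and stand the paddle back in its cup. Then drop the steel bayonet lid into the pot's neck and turn it clockwise against the sprung collar, half-way to the lock (about 35 of the 70 degrees), never letting the lock catch click, so that the pot is shut but can still vent. The program finishes while still holding the lid there by its grip; keep all beads in the pot and leave the other things on the bench alone.

Things in the scene. Friction and masses are not known exactly. Their poses are not given: they have to be found in the camera images.
- pot: Glass pot with a steel neck on a 116 mm wide foot, screwed to the bench. Origin: centre of its underside, z up. Top at 90 mm; body 80 mm wide outside, 74 inside, inner floor at 10 mm. A bracket 18 mm wide, up to 97 mm high, carries the lock catch and stands out to 82 mm from the axis, at -66 degrees from the pot's +x (towards its -y).
- neck (a point): Centre of the pot's mouth, top of the neck, axes as the pot's. Opening 60 mm wide; flange 6 mm thick with two 14 mm wide notches for the lid's lugs, at +x and -x, 75 mm across. Below it, stops (in to 31 mm from the axis) keep the lugs from turning anticlockwise and end the clockwise turn at about 1.4 rad.
- collar (a joint): Ring round the neck, 99 mm wide, with two upright 6 mm pins 46 mm from the axis, tops at 97 mm, at rest 0.24 rad clockwise of the pot's +x and -x. Clockwise turn (from above) in rad, 0 to 1.5; a spring returns it to 0 (0.05 N m plus 0.1 per rad). The lid's tabs, 0.085 rad short of the pins when inserted, push them: lid turn = this + about 0.085. Let go, it turns the lid back.
- catch (a joint): Sprung lock catch on the pot's bracket: 12 mm upright nose 57 mm from the pot's axis, top at 97 mm. In m, 0 at rest, grows as it is pushed outward (up to 6 mm). A lid tab begins to push it when the lid has turned about 1.0 rad from the notches; at about 1.2 rad it clicks, too far. Half-way is 0.61 rad.
- lid: Steel lid, half-turn symmetric, standing on its plug. Origin: centre of the plug's underside, z up. Plug 56 mm wide, 14 high; two lugs at its foot along +x and -x, 10 mm wide, 6 high, 70 across; plate 80 mm wide, at 14 to 20 mm; above the lugs two tabs, 8 mm wide, 6 thick, 108 across. Goes in with its x along the pot's x (either way), 2 mm play; fully in, its origin is 76 mm above the pot's.
- lid_grip (a point): Middle of the black bar grip on the lid, 33 mm above the lid's origin, axes as the lid's. Bar along the lid's x: 64 mm long, 16 mm wide (y), from 20 to 46 mm above the lid's underside.
- organiser: White round turntable organiser, 236 mm wide, does not turn, with six clear cups 58 mm high (rims at 72 mm) at 78 mm from its centre; origin: centre of the underside. Its five other cups hold small parts. A 24 mm wide hub in the middle is 89 mm high.
- cup (a point): Centre of the inner floor of the paddle's cup (the cup without small parts, towards the organiser's +x), 18 mm above the bench. Cup 48 mm wide inside, rim 54 mm above this point.
- stirrer: Wooden stirring paddle standing upright and loose in its cup, 190 mm tall: round foot 20 mm wide and 10 mm high (stir with it 12 to 18 mm off the pot's axis, near the pot's floor; the beads push it inward a little), stem 10 mm wide, handle 18 mm wide from 148 to 190 mm. Origin: centre of the foot's underside, z along it to the handle.
- bead0: One of six alike round wooden beads in the pot, 15 mm wide, rolls freely; origin: its centre.
- bead1: One of six alike round wooden beads in the pot, 15 mm wide, rolls freely; origin: its centre.
- bead2: One of six alike round wooden beads in the pot, 15 mm wide, rolls freely; origin: its centre.
- bead3: One of six alike round wooden beads in the pot, 15 mm wide, rolls freely; origin: its centre.
- bead4: One of six alike round wooden beads in the pot, 15 mm wide, rolls freely; origin: its centre.
- bead5: One of six alike round wooden beads in the pot, 15 mm wide, rolls freely; origin: its centre.
- nut_driver: Steel nut driver lying down, 200 mm long, 26 mm thick, origin near the middle of its length. Bystander, leave alone.
- pliers: Blue-grip pliers lying flat, 170 mm long, 18 mm high, origin at the joint. Bystander, leave alone.
- clip_jar: Glass jar with clip-on lid snapped shut, 90 mm wide, 115 mm high, origin under its centre. Bystander, leave alone.
- glue_bottle: White glue bottle, 48 mm wide, 130 mm high, origin under its centre. Bystander, leave alone.
- sanding_block: Cork sanding block, 100 x 60 x 35 mm, origin under its centre. Bystander, leave alone.
- wood_screw_tub: Grey round screw tub with black lid, 72 mm wide, 39 mm high, origin under its centre. Bystander, leave alone.

How it is judged:
By the outcome, as a careful person would: the job done as asked, in the order asked, and still so for the second after the job is handed in, while the arm keeps its last pose, push and grip.
It also fails if it takes over 70 s, if anything falls off the work surface, if the arm or the gripper's body presses on something with over 40 N, if the wrist force passes 120 N, or if a joint passes its speed limit or range.

## Working session

There is one attempt and no reset: what is moved stays moved. The work goes in short steps, Python scripts to look and compute and a tool call to move; the robot and the scene stay as the last step left them, time stands still between calls to the robot, and variables do not carry over. Pictures are saved under pics/ and viewed, at most 10 in all, crops included, and the job is handed in when it is done.

Besides the shell and the picture viewer there is one more tool, called after ">>>" as name(argument=value, ...) on one line, values as JSON. move_arm: Moves the arm, as the interface text tells. Its arguments: {"type":"object","properties":{"steps":{"type":"array"}},"required":["steps"]}

```bash
mkdir -p pics; ls; cat > h.py <<'E'
from bench import *
import numpy as np, cv2
def cam(n):
    m=camera_model(n); R=cv2.Rodrigues(np.array(m["rvec"],float))[0]; return m,R,np.array(m["tvec"],float).reshape(3)
def world(n,u,v,d):
    m,R,t=cam(n); u=np.asarray(u,float);v=np.asarray(v,float);d=np.asarray(d,float)
    p=np.stack([(u-m["cx"])/m["fx"]*d,(v-m["cy"])/m["fy"]*d,d],-1)
    return (p-t)@R
def atz(n,u,v,z):
    m,R,t=cam(n); r=np.array([(u-m["cx"])/m["fx"],(v-m["cy"])/m["fy"],1.])@R; c=-t@R
    return c+r*(z-c[2])/r[2]
def proj(n,P):
    m,R,t=cam(n); p=np.asarray(P)@R.T+t
    return np.stack([p[...,0]/p[...,2]*m["fx"]+m["cx"],p[...,1]/p[...,2]*m["fy"]+m["cy"]],-1)
def cloud(n,dep,mask=None):
    v,u=np.nonzero((dep>0)&(mask if mask is not None else True)); return world(n,u,v,dep[v,u]),u,v
E
python3 - <<'E'
from h import *
for n in("scene","top"):
    p,d=snapshot(n); cv2.imwrite(f"pics/{n}0.png",p[...,::-1]); np.save(n+"0.npy",d)
    m,R,t=cam(n); print(n,"cam at",-t@R, m["fx"])
    for k in ("pot","neck","lid","lid_grip","cup","stirrer","organiser","collar","catch"):
        o=[]
        try:
            for s in spot_point(n,k)[:2]: o.append((np.round(s["uv"],1).tolist(),round(float(s["score"]),2)))
        except Exception as e:o=str(e)[:60]
        print(n,k,o)
print(get_obs())
E
```

```text
pics
scene cam at [ 1.45434151 -0.39142927  0.92580943] 419.35542280968195
scene pot [([307.8, 212.0], 0.79), ([224.2, 246.7], 0.38)]
scene neck [([306.7, 187.8], 0.71), ([154.6, 220.8], 0.68)]
scene lid [([222.5, 246.1], 0.58)]
scene lid_grip [([222.8, 238.9], 0.94)]
scene cup [([359.7, 172.8], 0.82)]
scene stirrer [([358.8, 176.4], 0.62), ([413.3, 152.3], 0.47)]
scene organiser [([383.9, 185.6], 0.59)]
scene collar it knows: bead, clip_jar, cup, glue_bottle, lid, lid_grip, n
scene catch it knows: bead, clip_jar, cup, glue_bottle, lid, lid_grip, n
top cam at [0.41748795 0.03146141 1.38049029] 402.6584423798199
top pot [([318.2, 224.2], 0.96), ([359.2, 155.8], 0.48)]
top neck [([319.3, 222.6], 0.68)]
top lid [([401.7, 215.9], 0.77)]
top lid_grip [([403.3, 214.8], 0.64), ([169.3, 250.6], 0.61)]
top cup [([252.9, 240.9], 0.85), ([249.7, 242.2], 0.16)]
top stirrer [([247.3, 239.9], 0.66)]
top organiser [([232.2, 228.7], 0.73)]
top collar it knows: bead, clip_jar, cup, glue_bottle, lid, lid_grip, n
top catch it knows: bead, clip_jar, cup, glue_bottle, lid, lid_grip, n
{'time': 0.8, 'joint_positions': array([ 1.04790412e+00,  8.71613124e-02,  1.37067334e+00, -2.22674732e-05,
        1.68361787e+00, -1.03066413e-01]), 'qvel': array([-0.00089232, -0.00159475, -0.00063006,  0.00118073, -0.00113122,
       -0.00046362]), 'joint_torque': array([ 8.39069216e-04, -3.39991558e+01, -3.02575457e+01,  7.20268185e-02,
        2.32812425e-02, -2.95427606e-05]), 'tool_pos': array([0.22418395, 0.50225618, 0.21954058]), 'ee_rot': array([3.14145555e+00, 3.64249994e-05, 2.72176435e+00]), 'wrist_force': array([-0.58233633, -1.02233328,  0.55008176]), 'wrist_torque': array([-0.02623283, -0.04802125, -0.01738493]), 'finger_force': 0.0, 'width': 0.09422547884361158}
```

```bash
python3 - <<'E'
import cv2
a=cv2.imread("pics/top0.png")[130:330,150:470]; cv2.imwrite("pics/top0c.png",cv2.resize(a,None,fx=2.5,fy=2.5,interpolation=cv2.INTER_CUBIC))
E
```

```text
(no output)
```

View pics/top0c.png

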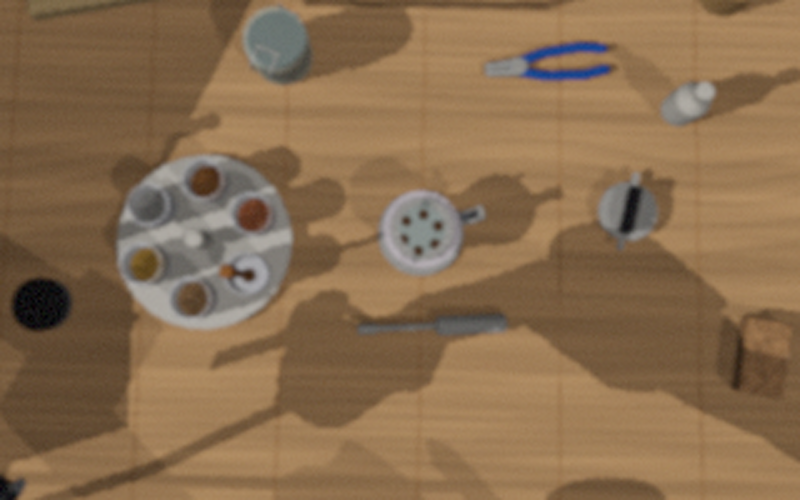

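View pics/scene0.png

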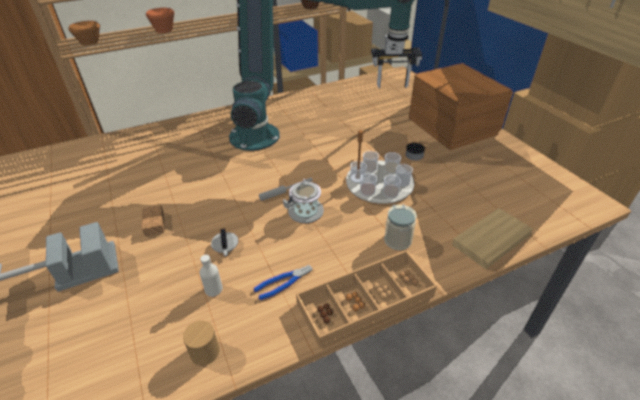

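```bash
cat > m.py <<'E'
from h import *
def circ(P):
    A=np.c_[2*P,np.ones(len(P))]; x=np.linalg.lstsq(A,(P**2).sum(1),rcond=None)[0]; return x[:2],np.sqrt(x[2]+x[0]**2+x[1]**2)
if __name__=="__main__":
  D={n:np.load(n+"0.npy") for n in("scene","top")}
  cent={"pot":(318.3,222.8,.09),"lid":(401.7,214.5,.03),"organiser":(230,228,.02)}
  C={k:atz("top",*v) for k,v in cent.items()}
  print({k:np.round(v,3).tolist() for k,v in C.items()})
  for k,h,r in(("pot",.13,.1),("lid",.08,.07),("organiser",.25,.13)):
    for n in D:
        P,u,v=cloud(n,D[n]); s=(np.hypot(*(P[:,:2]-C[k][:2]).T)<r)&(P[:,2]<h); Q=P[s]
        print(k,n,len(Q)," z hist:",np.histogram(Q[:,2],bins=np.arange(-.01,h,.01))[0].tolist())
        for lo,hi in {"pot":((.08,.105),(.045,.08)),"lid":((.013,.028),(.038,.055)),"organiser":((.008,.03),(.06,.08),(.08,.1),(.15,.25))}[k]:
            q=Q[(Q[:,2]>lo)&(Q[:,2]<hi)]
            if len(q)<4: continue
            mn,mx=q.min(0),q.max(0); w,V=np.linalg.eigh(np.cov(q[:,:2].T))
            print("  ",lo,hi,len(q),"mean",np.round(q.mean(0),4),"bbmid",np.round((mn+mx)/2,4),"ext",np.round(mx-mn,3),"axis deg",round(np.degrees(np.arctan2(V[1,1],V[0,1])),1),"sd",np.round(np.sqrt(w),4))
  for n in D:
    for k in("lid","lid_grip","pot","stirrer","cup","organiser"):
        for s in silhouettes(n,k)[:2] if not snapshot(n) is None else []:
            m=s["pixels"]; P,_,_=cloud(n,D[n],m)
            np.save(f"m_{n}_{k}.npy",m) if s["score"]>.5 else 0
            print(n,k,round(float(s["score"]),2),np.round(s["uv"],1),m.sum(),"med",np.round(np.median(P,0),4),"rng",np.round(P.min(0),3),np.round(P.max(0),3))
E
python3 m.py
```

```text
{'pot': [0.508, -0.0, 0.09], 'lid': [0.545, -0.283, 0.03], 'organiser': [0.489, 0.295, 0.02]}
pot scene 2200  z hist: [682, 567, 67, 55, 78, 91, 86, 102, 88, 324, 59, 1, 0, 0]
   0.08 0.105 384 mean [ 0.5219 -0.0081  0.0865] bbmid [ 0.5136 -0.0141  0.0901] ext [0.101 0.129 0.02 ] axis deg 106.3 sd [0.0269 0.0338]
   0.045 0.08 323 mean [ 0.5192 -0.0067  0.0628] bbmid [ 0.5173 -0.0182  0.0625] ext [0.091 0.118 0.035] axis deg 135.1 sd [0.0232 0.0373]
pot top 2648  z hist: [875, 1042, 160, 57, 1, 2, 4, 2, 51, 324, 128, 1, 0, 0]
   0.08 0.105 453 mean [ 0.5149 -0.0038  0.0874] bbmid [ 0.5139 -0.0152  0.0903] ext [0.097 0.129 0.02 ] axis deg 105.0 sd [0.0276 0.0334]
   0.045 0.08 58 mean [ 0.5249 -0.0262  0.0749] bbmid [ 0.5141 -0.0125  0.0628] ext [0.091 0.124 0.034] axis deg 102.5 sd [0.0248 0.0388]
lid scene 1214  z hist: [547, 201, 266, 96, 21, 83, 0, 0]
   0.013 0.028 355 mean [ 0.5544 -0.2803  0.0189] bbmid [ 0.5538 -0.2792  0.02  ] ext [0.092 0.078 0.014] axis deg 69.7 sd [0.0217 0.022 ]
   0.038 0.055 90 mean [ 0.5513 -0.2795  0.0442] bbmid [ 0.5483 -0.2786  0.0432] ext [0.063 0.
[... 2442 characters left out ...]
176 -0.006] [0.616 0.457 0.092]
scene organiser 0.44 [271.9 190.8] 227 med [ 0.3974 -0.0608  0.0184] rng [ 0.361 -0.114 -0.004] [0.409 0.082 0.028]
top lid 0.74 [404.9 211.9] 435 med [ 0.5449 -0.2771  0.0213] rng [ 0.5   -0.317 -0.005] [ 0.591 -0.245  0.053]
top lid_grip 0.76 [402.2 214.7] 483 med [ 0.5474 -0.2766  0.0211] rng [ 0.496 -0.326 -0.006] [ 0.599 -0.241  0.053]
top pot 0.73 [318.3 218.4] 897 med [ 0.515  -0.0007  0.0791] rng [ 0.461 -0.073 -0.002] [0.56  0.057 0.1  ]
top cup 0.62 [231.5 227.8] 3792 med [0.4954 0.2915 0.0188] rng [ 0.381  0.178 -0.008] [0.614 0.417 0.212]
top organiser 0.69 [229.8 226.8] 3833 med [0.4974 0.2914 0.0187] rng [ 0.382  0.176 -0.006] [0.615 0.417 0.212]
```

```bash
cat > f.py <<'E'
from m import *
def rimfit(P,c,ok,rmax,outer=True,it=4,nb=40):
    for _ in range(it):
        d=P[:,:2]-c; a=np.arctan2(d[:,1],d[:,0]); r=np.hypot(*d.T); E=[]
        for b in np.linspace(-np.pi,np.pi,nb,endpoint=False):
            if not ok(b): continue
            s=(np.abs((a-b+np.pi)%(2*np.pi)-np.pi)<np.pi/nb)&(r<rmax)
            if s.sum(): 
                q=r[s].max() if outer else r[s].min(); i=np.where(s)[0][np.argmax(r[s]) if outer else np.argmin(r[s])]; E.append(P[i,:2])
        E=np.array(E); c,R=circ(E); 
        e=np.abs(np.hypot(*(E-c).T)-R); c,R=circ(E[e<=np.percentile(e,80)])
    return np.round(c,4),round(R*2e3,1)
D={}
for n in("scene","top"):
    D[n]=np.stack([np.load(n+"0.npy")]+[snapshot(n)[1] for _ in range(4)]); z=D[n]; D[n]=np.where((z>0).all(0),np.median(z,0),0)
    np.save(n+"m.npy",D[n])
    P,u,v=cloud(n,D[n]); c=np.array([.514,0.])
    d=P[:,:2]-c; q=P[(P[:,2]>.08)&(P[:,2]<.105)&(np.hypot(*d.T)<.1)]
    ang=lambda b: abs(np.degrees(b)+72)>30
    print(n,"pot outer",rimfit(q,c,ang,.056),"inner",rimfit(q,c,ang,.056,False))
    k=q[(np.hypot(*(q[:,:2]-c).T)>.056)]; print("  bracket",len(k),np.round(k.mean(0),4))
    k=q[(q[:,2]>.0925)&(np.hypot(*(q[:,:2]-c).T)<.054)]; print("  high",np.round(k,3).tolist())
    cl=np.array([.548,-.28]); d=P[:,:2]-cl
    q=P[(P[:,2]>.014)&(P[:,2]<.027)&(np.hypot(*d.T)<.06)]
    a=np.radians(-13); print("  lid",rimfit(q,cl,lambda b:abs(np.sin(b-a))>.25,.05))
    k=q[np.hypot(*(q[:,:2]-cl).T)>.043]; print("  tabs",np.round(k,3).tolist())
    k=P[(P[:,2]>.04)&(P[:,2]<.053)&(np.hypot(*d.T)<.05)]; print("  bar top med",np.round(k.mean(0),4))
    co=np.array([.496,.294]); d=P[:,:2]-co; q=P[(P[:,2]>.006)&(P[:,2]<.025)&(np.hypot(*d.T)<.13)]; print("  org",rimfit(q,co,lambda b:True,.125))
    q=P[(P[:,2]>.064)&(P[:,2]<.08)&(np.hypot(*d.T)<.13)]; cc=np.array([.455,.228]); k=q[np.hypot(*(q[:,:2]-cc).T)<.034]; print("  cup rim",len(k),rimfit(k,cc,lambda b:True,.034),circ(k[:,:2]))
    q=P[(P[:,2]>.11)&(P[:,2]<.25)&(np.hypot(*(P[:,:2]-cc).T)<.05)]
    for lo,hi in((.11,.15),(.15,.165),(.165,.18),(.18,.2),(.2,.22)):
        k=q[(q[:,2]>=lo)&(q[:,2]<hi)]; print("  stem",lo,len(k),np.round(k.mean(0),4) if len(k) else "")
E
python3 f.py
```

```text
scene pot outer (array([0.5139, 0.0022]), np.float64(97.0)) inner (array([0.5153, 0.0015]), np.float64(63.9))
  bracket 38 [ 0.5343 -0.0655  0.0869]
  high [[0.469, 0.02, 0.097], [0.472, 0.018, 0.095], [0.476, 0.017, 0.095], [0.528, -0.051, 0.097], [0.529, -0.047, 0.096], [0.533, -0.049, 0.095], [0.554, -0.015, 0.095], [0.558, -0.014, 0.097], [0.558, -0.014, 0.094]]
  lid (array([ 0.5485, -0.2795]), np.float64(77.8))
  tabs [[0.591, -0.286, 0.02], [0.592, -0.292, 0.02], [0.594, -0.29, 0.02], [0.594, -0.287, 0.018], [0.596, -0.293, 0.02], [0.596, -0.291, 0.019], [0.597, -0.288, 0.019], [0.598, -0.294, 0.018], [0.599, -0.291, 0.017], [0.6, -0.289, 0.017], [0.6, -0.292, 0.015]]
  bar top med [ 0.551  -0.2793  0.0445]
  org (array([0.5206, 0.2781]), np.float64(195.2))
  cup rim 78 (array([0.4543, 0.2303]), np.float64(52.7)) (array([0.45426125, 0.23054858]), np.float64(0.024303494644896242))
  stem 0.11 31 [0.4534 0.2305 0.1303]
  stem 0.15 8 [0.4544 0.2319 0.1571]
  stem 0.165 19 [0.4573 0.229  0.1738]
  stem 0.18 25 [0.4567 0.2287 0.1908]
  stem 0.2 22 [0.4536 0.2312 0.2049]
top pot out
[... 753 characters left out ...]
, -0.292, 0.023], [0.592, -0.286, 0.019], [0.592, -0.289, 0.022], [0.593, -0.294, 0.017], [0.589, -0.293, 0.019], [0.503, -0.266, 0.014], [0.503, -0.269, 0.02], [0.503, -0.272, 0.018], [0.5, -0.265, 0.019], [0.5, -0.268, 0.021], [0.5, -0.272, 0.02], [0.497, -0.266, 0.017], [0.496, -0.268, 0.02], [0.496, -0.271, 0.022]]
  bar top med [ 0.5477 -0.2795  0.0455]
  org (array([0.4965, 0.2937]), np.float64(234.1))
  cup rim 45 (array([0.4528, 0.229 ]), np.float64(53.0)) (array([0.45296323, 0.22885668]), np.float64(0.025612908561356937))
  stem 0.11 5 [0.4499 0.2272 0.1246]
  stem 0.15 0 
  stem 0.165 4 [0.4499 0.224  0.1741]
  stem 0.18 9 [0.45   0.2259 0.1882]
  stem 0.2 29 [0.4517 0.2302 0.2071]
```

>>> move_arm(steps=[0,0,0,0.03,-0.03,0.02,1,0,0,0,0.06,-0.06,0.03,1,0,0,0,0.09,-0.095,0.03,1,0,0,0,0.12,-0.13,0.03,1,0,0,0,0.15,-0.165,0.03,1,0,0,0,0.18,-0.2,0.03,1,0,0,0,0.205,-0.235,0.03,1,0,0,0,0.22,-0.26,0.03,1,0,0,0,0.2275,-0.2723,0.03,1,0,0,0,0.2275,-0.2723,0.03,1,0,0,0,0.2275,-0.2723,0.03,1])

```text
time: 3.5
tool_pos: [0.4512, 0.2307, 0.2495]
ee_rot: [3.141, -0.001, 2.722]
wrist_force: [-1.4, 0.7, -0.1]
width: 0.0941
finger_force: 0.0
```

>>> move_arm(steps=[0,0,0,0,0,-0.03,1,0,0,0,0,0,-0.055,1,0,0,0,0,0,-0.0675,1,0,0,0,0,0,-0.0675,1,0,0,0,0,0,-0.0675,0.5,0,0,0,0,0,-0.0675,0,0,0,0,0,0,-0.0675,0,0,0,0,0,0,-0.0675,0,0,0,0,0,0,-0.0675,0,0,0,0,0,0,-0.0675,0,0,0,0,0,0,-0.0675,0,0,0,0,0,0,-0.0675,0])

```text
time: 4.7
tool_pos: [0.4517, 0.2299, 0.182]
ee_rot: [3.142, -0.0, 2.722]
wrist_force: [0.4, -0.2, 0.4]
width: 0.0335
finger_force: 0.0
```

>>> move_arm(steps=[0,0,0,0,0,0,0,0,0,0,0,0,0,0,0,0,0,0,0,0,0,0,0,0,0,0,0,0,0,0,0,0,0,0,0])

```text
time: 5.2
tool_pos: [0.4516, 0.23, 0.1819]
ee_rot: [-3.142, -0.0, 2.722]
wrist_force: [-0.1, 0.2, 0.6]
width: 0.0174
finger_force: 30.0
```

>>> move_arm(steps=[0,0,0,0,0,0.02,0,0,0,0,0,0,0.05,0,0,0,0,0,0,0.09,0,0,0,0,0,0,0.11,0,0,0,0,0.008,-0.03,0.11,0,0,0,0,0.019,-0.07,0.11,0,0,0,0,0.03,-0.11,0.11,0,0,0,0,0.041,-0.15,0.11,0,0,0,0,0.052,-0.19,0.11,0,0,0,0,0.059,-0.215,0.11,0,0,0,0,0.0624,-0.2287,0.11,0,0,0,0,0.0624,-0.2287,0.11,0])

```text
time: 6.4
tool_pos: [0.5143, 0.0001, 0.2916]
ee_rot: [-3.141, -0.001, 2.719]
wrist_force: [-1.0, 0.5, -0.0]
width: 0.0175
finger_force: 30.0
```

```bash
cat > g.py <<'E'
import sys
from m import *
o=get_obs(); t=o["tool_pos"]; print(np.round(t,4),round(o["time"],2))
for n in("scene","top"):
    p,d=snapshot(n); cv2.imwrite(f"pics/{n}_{sys.argv[1]}.png",p[...,::-1]); P,u,v=cloud(n,d)
    zt=t[2]
    s=(np.hypot(*(P[:,:2]-t[:2]).T)<.04)
    for lo,hi in((.1,.135),(.135,.16),(.16,.2),(.2,.24)):
        k=P[s&(P[:,2]>lo)&(P[:,2]<hi)]
        print(n,lo,hi,len(k),np.round(k.mean(0),4) if len(k) else "")
    k=P[s&(P[:,2]>.1)]; print("lowest",np.round(np.sort(k[:,2])[:4],3))
E
python3 g.py a
```

```text
[5.143e-01 1.000e-04 2.916e-01] 6.4
scene 0.1 0.135 14 [5.186e-01 3.000e-04 1.306e-01]
scene 0.135 0.16 30 [5.179e-01 5.000e-04 1.442e-01]
scene 0.16 0.2 40 [0.5158 0.0011 0.1817]
scene 0.2 0.24 34 [5.164e-01 5.000e-04 2.204e-01]
lowest [0.127 0.127 0.128 0.128]
top 0.1 0.135 0 
top 0.135 0.16 0 
top 0.16 0.2 0 
top 0.2 0.24 0 
lowest [0.381 0.382 0.388 0.388]
```

>>> move_arm(steps=[0,0,0,0,0,-0.02,0,0,0,0,0,0,-0.045,0,0,0,0,0,0,-0.07,0,0,0,0,0,0,-0.09,0,0,0,0,0,0,-0.103,0,0,0,0,0,0,-0.111,0,0,0,0,0,0,-0.115,0,0,0,0,0,0,-0.115,0,0,0,0,0.006,0,-0.115,0,0,0,0,0.012,0,-0.115,0,0,0,0,0.017,0,-0.115,0,0,0,0,0.017,0,-0.115,0])

```text
time: 7.7
tool_pos: [0.5311, 0.0014, 0.177]
ee_rot: [-3.141, -0.002, 2.722]
wrist_force: [-2.4, 0.0, 0.6]
width: 0.0174
finger_force: 30.0
```

>>> move_arm(steps=[0,0,0,-0.0023,0.0085,0,0,0,0,0,-0.0085,0.0147,0,0,0,0,0,-0.017,0.017,0,0,0,0,0,-0.0255,0.0147,0,0,0,0,0,-0.0317,0.0085,0,0,0,0,0,-0.034,0,0,0,0,0,0,-0.0317,-0.0085,0,0,0,0,0,-0.0255,-0.0147,0,0,0,0,0,-0.017,-0.017,0,0,0,0,0,-0.0085,-0.0147,0,0,0,0,0,-0.0023,-0.0085,0,0,0,0,0,0,0,0,0])

```text
time: 8.9
tool_pos: [0.531, 0.0007, 0.176]
ee_rot: [-3.138, -0.002, 2.721]
wrist_force: [-2.0, -1.3, -0.0]
width: 0.0172
finger_force: 30.0
```

```bash
python3 g.py b
```

```text
[0.531  0.0007 0.176 ] 8.9
scene 0.1 0.135 29 [0.5312 0.0021 0.1181]
scene 0.135 0.16 23 [0.532  0.0008 0.1462]
scene 0.16 0.2 149 [ 0.5382 -0.001   0.1826]
scene 0.2 0.24 110 [ 0.5395 -0.0008  0.2185]
lowest [0.1   0.1   0.102 0.105]
top 0.1 0.135 0 
top 0.135 0.16 0 
top 0.16 0.2 0 
top 0.2 0.24 0 
lowest [0.271 0.274 0.275 0.276]
```

>>> move_arm(steps=[0,0,0,-0.0005,0.0095,0,0,0,0,0,-0.0075,0.0165,0,0,0,0,0,-0.017,0.019,0,0,0,0,0,-0.0265,0.0165,0,0,0,0,0,-0.0335,0.0095,0,0,0,0,0,-0.036,0,0,0,0,0,0,-0.0335,-0.0095,0,0,0,0,0,-0.0265,-0.0165,0,0,0,0,0,-0.017,-0.019,0,0,0,0,0,-0.0075,-0.0165,0,0,0,0,0,-0.0005,-0.0095,0,0,0,0,0,0.002,0,0,0])

```text
time: 10.2
tool_pos: [0.5336, 0.0007, 0.1761]
ee_rot: [-3.139, -0.001, 2.721]
wrist_force: [-2.6, -0.2, 0.2]
width: 0.0179
finger_force: 30.0
```

>>> move_arm(steps=[0,0,0,-0.0025,0.0095,0,0,0,0,0,-0.0095,0.0165,0,0,0,0,0,-0.019,0.019,0,0,0,0,0,-0.0285,0.0165,0,0,0,0,0,-0.0355,0.0095,0,0,0,0,0,-0.038,0,0,0,0,0,0,-0.0355,-0.0095,0,0,0,0,0,-0.0285,-0.0165,0,0,0,0,0,-0.019,-0.019,0,0,0,0,0,-0.0095,-0.0165,0,0,0,0,0,-0.0025,-0.0095,0,0,0,0,0,0,0,0,0])

```text
time: 11.4
tool_pos: [0.5342, 0.0011, 0.1764]
ee_rot: [-3.14, 0.0, 2.721]
wrist_force: [-0.3, -0.5, -1.2]
width: 0.0177
finger_force: 30.0
```

>>> move_arm(steps=[0,0,0,-0.0025,0.0095,0,0,0,0,0,-0.0095,0.0165,0,0,0,0,0,-0.019,0.019,0,0,0,0,0,-0.0285,0.0165,0,0,0,0,0,-0.0355,0.0095,0,0,0,0,0,-0.038,0,0,0,0,0,0,-0.0355,-0.0095,0,0,0,0,0,-0.0285,-0.0165,0,0,0,0,0,-0.019,-0.019,0,0,0,0,0,-0.0095,-0.0165,0,0,0,0,0,-0.0025,-0.0095,0,0,0,0,0,0,0,0,0])

```text
time: 12.6
tool_pos: [0.5341, 0.0011, 0.1762]
ee_rot: [-3.14, 0.0, 2.721]
wrist_force: [-0.1, -0.7, -1.2]
width: 0.0177
finger_force: 30.0
```

```bash
python3 g.py c; python3 - <<'E'
import cv2
a=cv2.imread("pics/scene_c.png")[110:240,240:420]; cv2.imwrite("pics/scene_cc.png",cv2.resize(a,None,fx=4,fy=4,interpolation=cv2.INTER_CUBIC))
E
```

```text
[0.5341 0.0011 0.1762] 12.6
scene 0.1 0.135 26 [0.5332 0.0022 0.1185]
scene 0.135 0.16 16 [0.5351 0.002  0.1471]
scene 0.16 0.2 145 [ 0.5407 -0.0006  0.1822]
scene 0.2 0.24 104 [ 0.5424 -0.0022  0.219 ]
lowest [0.1   0.104 0.105 0.107]
top 0.1 0.135 0 
top 0.135 0.16 0 
top 0.16 0.2 0 
top 0.2 0.24 0 
lowest [0.271 0.273 0.274 0.277]
```

View pics/scene_cc.png

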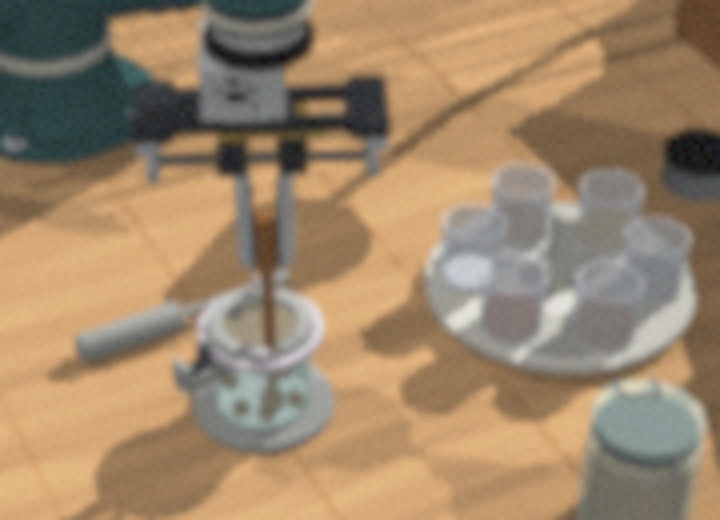

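```bash
cat > tilt.py <<'E'
from m import *
t=get_obs()["tool_pos"]; p,d0=snapshot("scene"); d=np.stack([d0]+[snapshot("scene")[1] for _ in range(5)]); 
Q=[]
for x in d:
    P,u,v=cloud("scene",x); s=(np.hypot(*(P[:,:2]-t[:2]).T)<.02)&(P[:,2]>.1)&(P[:,2]<.155); Q.append(P[s])
Q=np.vstack(Q); 
# line fit x(z), y(z) of stem's near side -> axis by -3.9 mm toward the camera
off=np.array([.92,-.38])*.0039
for i in(0,1):
    c=np.polyfit(Q[:,2],Q[:,i]-off[i],1,w=None); print("xy"[i],"slope",round(c[0],4),"at foot",round(np.polyval(c,.015),4),"at tcp",round(np.polyval(c,.18),4))
print(len(Q),get_obs()["time"])
E
python3 tilt.py
```

```text
x slope 0.0389 at foot 0.5252 at tcp 0.5317
y slope -0.0107 at foot 0.0053 at tcp 0.0035
253 13.0
```

>>> move_arm(steps=[0,0,0,-0.0003,0.0108,0,0,0,0,0,-0.008,0.0188,0,0,0,0,0,-0.019,0.0217,0,0,0,0,0,-0.03,0.0188,0,0,0,0,0,-0.038,0.0108,0,0,0,0,0,-0.041,0,0,0,0,0,0,-0.038,-0.0108,0,0,0,0,0,-0.03,-0.0188,0,0,0,0,0,-0.019,-0.0217,0,0,0,0,0,-0.008,-0.0188,0,0,0,0,0,-0.0003,-0.0108,0,0,0,0,0,0.0025,0,0,0])

```text
time: 14.2
tool_pos: [0.5358, 0.0009, 0.1758]
ee_rot: [-3.139, -0.002, 2.721]
wrist_force: [-1.0, 0.7, -0.2]
width: 0.0175
finger_force: 30.0
```

>>> move_arm(steps=[0,0,0,-0.003,0.0108,0,0,0,0,0,-0.0108,0.0188,0,0,0,0,0,-0.0217,0.0217,0,0,0,0,0,-0.0325,0.0188,0,0,0,0,0,-0.0405,0.0108,0,0,0,0,0,-0.0434,0,0,0,0,0,0,-0.0405,-0.0108,0,0,0,0,0,-0.0325,-0.0188,0,0,0,0,0,-0.0217,-0.0217,0,0,0,0,0,-0.0108,-0.0188,0,0,0,0,0,-0.003,-0.0108,0,0,0,0,0,0,0,0,0])

```text
time: 15.4
tool_pos: [0.5353, 0.0009, 0.1756]
ee_rot: [-3.138, -0.003, 2.721]
wrist_force: [-2.5, 0.2, -0.5]
width: 0.0178
finger_force: 30.0
```

>>> move_arm(steps=[0,0,0,-0.003,0.0108,0,0,0,0,0,-0.0108,0.0188,0,0,0,0,0,-0.0217,0.0217,0,0,0,0,0,-0.0325,0.0188,0,0,0,0,0,-0.0405,0.0108,0,0,0,0,0,-0.0434,0,0,0,0,0,0,-0.0405,-0.0108,0,0,0,0,0,-0.0325,-0.0188,0,0,0,0,0,-0.0217,-0.0217,0,0,0,0,0,-0.0108,-0.0188,0,0,0,0,0,-0.003,-0.0108,0,0,0,0,0,0,0,0,0])

```text
time: 16.6
tool_pos: [0.5362, 0.0007, 0.1761]
ee_rot: [-3.139, -0.001, 2.721]
wrist_force: [-0.8, -0.8, -1.1]
width: 0.0173
finger_force: 30.0
```

```bash
python3 tilt.py
```

```text
x slope 0.0578 at foot 0.5234 at tcp 0.533
y slope -0.0395 at foot 0.01 at tcp 0.0035
259 16.9
```

>>> move_arm(steps=[0,0,0,-0.008,0,0,0,0,0,0,-0.016,0,0,0,0,0,0,-0.0215,0,0.005,0,0,0,0,-0.0215,0,0.02,0,0,0,0,-0.0215,0,0.045,0,0,0,0,-0.0215,0,0.075,0,0,0,0,-0.0215,0,0.1,0,0,0,0,-0.0215,0,0.113,0,0,0,0,-0.0215,0,0.115,0,0,0,0,-0.0215,0,0.115,0,0,0,0,-0.0215,0,0.115,0])

```text
time: 18.0
tool_pos: [0.5135, 0.0013, 0.2904]
ee_rot: [-3.141, -0.003, 2.722]
wrist_force: [0.5, 0.6, -1.1]
width: 0.0174
finger_force: 30.0
```

```bash
sed -i 's/(P\[:,2\]>.1)&(P\[:,2\]<.155)/(P[:,2]>zl)\&(P[:,2]<t[2]-.03)/; s/^Q=\[\]/Q=[]; zl=.105 if t[2]<.2 else t[2]-.15/; s/polyval(c,.015)/polyval(c,t[2]-.164)/; s/polyval(c,.18)/polyval(c,t[2])/; s/^print(len.*/print(len(Q),t,[len(Q),Q[:,2].min()])/' tilt.py; python3 tilt.py
```

```text
x slope 0.0634 at foot 0.5011 at tcp 0.5115
y slope -0.0318 at foot 0.0086 at tcp 0.0034
616 [0.5135472  0.0013068  0.29036908] [616, np.float64(0.14039811532309626)]
```

>>> move_arm(steps=[0,0,0,-0.006,0.022,0,0,-0.008,-0.016,0,-0.016,0.06,0,0,-0.016,-0.032,0,-0.027,0.1,0,0,-0.024,-0.048,0,-0.038,0.14,0,0,-0.032,-0.063,0,-0.049,0.18,0,0,-0.032,-0.063,0,-0.057,0.21,0,0,-0.032,-0.063,0,-0.0615,0.2283,0,0,-0.032,-0.063,0,-0.0615,0.2283,0,0,-0.032,-0.063,0,-0.0615,0.2283,0,0])

```text
time: 19.2
tool_pos: [0.4525, 0.2295, 0.2918]
ee_rot: [-3.137, 0.071, 2.723]
wrist_force: [-0.1, 0.8, -0.3]
width: 0.0176
finger_force: 30.0
```

```bash
python3 tilt.py
```

```text
x slope -0.0038 at foot 0.4509 at tcp 0.4503
y slope 0.0054 at foot 0.23 at tcp 0.2309
586 [0.45251131 0.22947411 0.29179882] [586, np.float64(0.14203310456461893)]
```

>>> move_arm(steps=[0,0,0,0,0,-0.03,0,0,0,0,0,0,-0.06,0,0,0,0,0,0,-0.085,0,0,0,0,0,0,-0.1,0,0,0,0,0,0,-0.107,0,0,0,0,0,0,-0.11,0,0,0,0,0,0,-0.11,0,0,0,0,0,0,-0.11,0])

```text
time: 20.3
tool_pos: [0.4533, 0.2298, 0.1832]
ee_rot: [-3.14, 0.072, 2.722]
wrist_force: [0.8, 0.3, -1.7]
width: 0.0173
finger_force: 30.0
```

>>> move_arm(steps=[0,0,0,0,0,-0.0015,0,0,0,0,0,0,-0.0015,0,0,0,0,0,0,-0.0015,0.25,0,0,0,0,0,-0.0015,0.5,0,0,0,0,0,-0.0015,0.6,0,0,0,0,0,-0.0015,0.6,0,0,0,0,0,-0.0015,0.6,0,0,0,0,0,-0.0015,0.6])

```text
time: 21.1
tool_pos: [0.4525, 0.2295, 0.1804]
ee_rot: [-3.138, 0.07, 2.722]
wrist_force: [0.2, 0.7, -0.4]
width: 0.0559
finger_force: 0.0
```

```bash
python3 tilt.py; python3 -c "
from bench import *
o=get_obs();print(o['wrist_force'],o['width'])"
```

```text
x slope -0.0476 at foot 0.457 at tcp 0.4492
y slope -0.0093 at foot 0.2319 at tcp 0.2303
201 [0.45252427 0.22953993 0.18035882] [201, np.float64(0.10551750223971174)]
[-0.05649452  0.77028976 -0.19910429] 0.05660706233739222
```

>>> move_arm(steps=[0,0,0,0,0,0.025,0.6,0,0,0,0,0,0.06,0.6,0.016,0.032,0,0,0,0.085,0.8,0.032,0.063,0,0,-0.005,0.09,1,0.032,0.063,0,0.01,-0.035,0.09,1,0.032,0.063,0,0.018,-0.08,0.09,1,0.032,0.063,0,0.026,-0.125,0.09,1,0.032,0.063,0,0.034,-0.17,0.09,1,0.032,0.063,0,0.042,-0.215,0.09,1,0.032,0.063,0,0.05,-0.26,0.09,1,0.032,0.063,0,0.058,-0.3,0.09,1,0.032,0.063,0,0.0653,-0.34,0.09,1])

```text
time: 22.6
tool_pos: [0.5179, -0.1123, 0.2706]
ee_rot: [3.141, 0.0, 2.721]
wrist_force: [-0.1, 0.2, 0.0]
width: 0.0939
finger_force: 0.0
```

```bash
python3 - <<'E'
from m import *
P=[];c=np.array([.4533,.2293])
for n in("scene","top"):
    p,d=snapshot(n); cv2.imwrite(f"pics/{n}_d.png",p[...,::-1]); Q,_,_=cloud(n,d); s=np.hypot(*(Q[:,:2]-c).T)<.06
    for lo,hi in((.1,.13),(.13,.16),(.165,.19),(.2,.215)):
        k=Q[s&(Q[:,2]>lo)&(Q[:,2]<hi)]; print(n,lo,len(k),np.round(k.mean(0),4) if len(k) else "")
    print(Q[s,2].max())
    if n=="scene": img=p[100:230,250:450]
    else: img2=p[180:280,200:400]
a=cv2.resize(img,None,fx=3,fy=3,interpolation=2);b=cv2.resize(img2,(600,300),interpolation=2)
# top neck/beads
cv2.imwrite("pics/d.png",np.vstack([a[:300],b])[...,::-1])
for s in spot_point("top","bead")[:8]: print(np.round(atz("top",*s["uv"],.02),3),round(float(s["score"]),2))
E
```

```text
scene 0.1 22 [0.4564 0.2293 0.1171]
scene 0.13 21 [0.4559 0.229  0.1463]
scene 0.165 29 [0.4582 0.2282 0.178 ]
scene 0.2 20 [0.4568 0.2295 0.2057]
0.21067227609791905
top 0.1 4 [0.4517 0.2263 0.1106]
top 0.13 3 [0.4533 0.2255 0.1364]
top 0.165 5 [0.4519 0.2222 0.1807]
top 0.2 29 [0.4522 0.2279 0.2074]
0.2137120476564141
```

View pics/d.png

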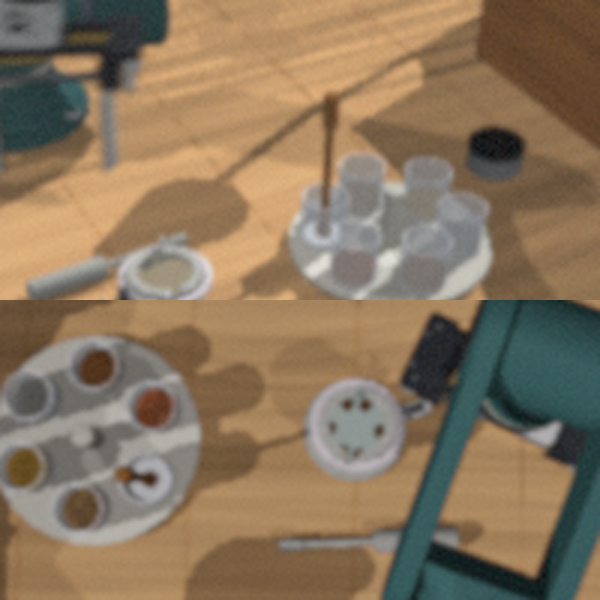

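>>> move_arm(steps=[0,0,0.04,0.006,-0.035,0,1,0,0,0.09,0.014,-0.075,0,1,0,0,0.14,0.022,-0.12,-0.01,1,0,0,0.193,0.028,-0.155,-0.03,1,0,0,0.193,0.0302,-0.169,-0.06,1,0,0,0.193,0.0302,-0.169,-0.1,1,0,0,0.193,0.0302,-0.169,-0.14,1,0,0,0.193,0.0302,-0.169,-0.17,1,0,0,0.193,0.0302,-0.169,-0.17,1,0,0,0.193,0.0302,-0.169,-0.17,1])

```text
time: 23.75
tool_pos: [0.5484, -0.2783, 0.101]
ee_rot: [3.141, -0.0, 2.916]
wrist_force: [0.6, -0.0, 0.2]
width: 0.0939
finger_force: 0.0
```

>>> move_arm(steps=[0,0,0,0,0,-0.02,0.5,0,0,0,0,0,-0.04,0.5,0,0,0,0,0,-0.055,0.5,0,0,0,0,0,-0.0625,0.5,0,0,0,0,0,-0.0625,0.5,0,0,0,0,0,-0.0625,0.3,0,0,0,0,0,-0.0625,0,0,0,0,0,0,-0.0625,0,0,0,0,0,0,-0.0625,0,0,0,0,0,0,-0.0625,0,0,0,0,0,0,-0.0625,0,0,0,0,0,0,-0.0625,0])

```text
time: 24.95
tool_pos: [0.5482, -0.2796, 0.0383]
ee_rot: [-3.141, 0.0, 2.915]
wrist_force: [0.4, 0.3, 1.3]
width: 0.0159
finger_force: 30.0
```

>>> move_arm(steps=[0,0,0,0,0,0.02,0,0,0,0,0,0,0.05,0,0,0,0,0,0,0.09,0,0,0,0,-0.003,0.025,0.12,0,0,0,0.03,-0.007,0.06,0.127,0,0,0,0.06,-0.012,0.1,0.127,0,0,0,0.1,-0.017,0.14,0.127,0,0,0,0.1,-0.022,0.18,0.127,0,0,0,0.1,-0.027,0.22,0.127,0,0,0,0.1,-0.031,0.255,0.127,0,0,0,0.1,-0.034,0.2808,0.127,0,0,0,0.1,-0.034,0.2808,0.127,0])

```text
time: 26.15
tool_pos: [0.5131, 0.0045, 0.1645]
ee_rot: [3.14, -0.001, 3.019]
wrist_force: [0.3, -0.6, -1.3]
width: 0.0157
finger_force: 30.0
```

```bash
cat > lid.py <<'E'
import sys
from f0 import *
o=get_obs(); t=o["tool_pos"]; print(np.round(t,4),np.round(o["ee_rot"],4),np.round(o["wrist_force"],1),np.round(o["wrist_torque"],2),o["width"],round(o["time"],2))
for n in("scene","top"):
    S=[snapshot(n) for _ in range(3)]; p=S[0][0]; cv2.imwrite(f"pics/{n}_{sys.argv[1]}.png",p[...,::-1])
    d=np.median([s[1] for s in S],0); P,u,v=cloud(n,d); zp=t[2]-.038+.020
    q=P[(abs(P[:,2]-zp+.001)<.006)&(np.hypot(*(P[:,:2]-t[:2]).T)<.062)]; a0=np.radians(-7.3)
    print(n,len(q),"plate",rimfit(q,t[:2],lambda b:abs(np.sin(b-a0))>.25,.046) if len(q)>60 else "")
    r=q[:,:2]-t[:2]; k=np.hypot(*r.T)>.0435; A=r[k&(r[:,0]>0)]; B=r[k&(r[:,0]<0)]
    for x in(A,B):
        if len(x): print("  tab",len(x),np.round(x.mean(0)+t[:2],4),"ang",round(np.degrees(np.arctan2(x[:,1].mean(),x[:,0].mean())),1),"z",round(q[k][:,2].mean(),4))
E
sed '/^D={}/,$d' f.py > f0.py; python3 lid.py e; python3 - <<'E'
import cv2
a=cv2.imread("pics/scene_e.png")[110:230,240:390]; cv2.imwrite("pics/ee.png",cv2.resize(a,None,fx=4,fy=4,interpolation=cv2.INTER_CUBIC))
E
```

```text
[0.5131 0.0045 0.1645] [ 3.1401e+00 -1.4000e-03  3.0194e+00] [ 0.3 -0.6 -1.3] [ 0.02 -0.01  0.  ] 0.015733746429315017 26.15
scene 243 plate (array([0.5138, 0.0032]), np.float64(78.4))
  tab 10 [ 0.5632 -0.0027] ang -8.2 z 0.1439
top 73 plate (array([ 5.128e-01, -1.000e-04]), np.float64(76.2))
  tab 8 [0.465  0.0063] ang 177.8 z 0.1448
```

View pics/ee.png

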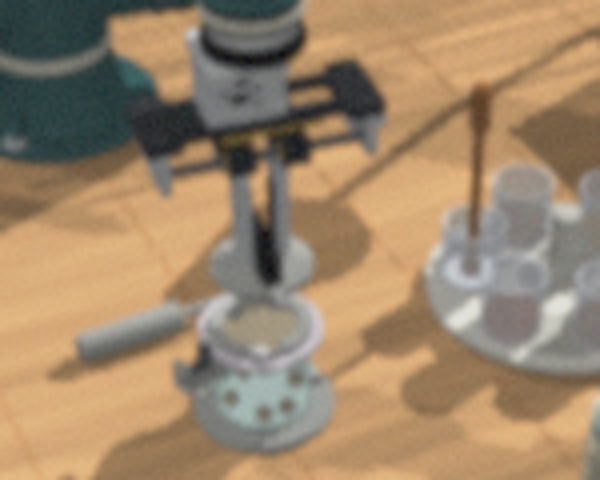

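>>> move_arm(steps=[0,0,0,0,0,-0.012,0,0,0,0,0,0,-0.024,0,0,0,0,0,0,-0.03,0,0,0,0,0,0,-0.033,0,0,0,0,0,0,-0.033,0,0,0,0,0,0,-0.033,0])

```text
time: 27.05
tool_pos: [0.5142, 0.0014, 0.1322]
ee_rot: [3.141, 0.0, 3.015]
wrist_force: [0.5, -0.5, -1.3]
width: 0.0158
finger_force: 30.0
```

```bash
python3 lid.py f0
```

```text
[0.5142 0.0014 0.1322] [3.1415e+00 4.0000e-04 3.0149e+00] [ 0.5 -0.5 -1.3] [ 0.03 -0.06  0.01] 0.01580505291194373 27.05
scene 238 plate (array([0.5151, 0.0019]), np.float64(77.7))
  tab 11 [ 0.5638 -0.0043] ang -6.6 z 0.1118
top 67 plate (array([ 0.5154, -0.    ]), np.float64(79.6))
  tab 12 [0.4658 0.0069] ang 173.5 z 0.1145
```

>>> move_arm(steps=[0,0,0,-0.0008,0,-0.002,0,0,0,0,-0.0008,0,-0.004,0,0,0,0,-0.0008,0,-0.006,0,0,0,0,-0.0008,0,-0.008,0,0,0,0,-0.0008,0,-0.008,0,0,0,0,-0.0008,0,-0.008,0])

```text
time: 27.95
tool_pos: [0.5132, 0.0013, 0.1239]
ee_rot: [3.142, -0.0, 3.015]
wrist_force: [0.3, -1.5, -1.5]
width: 0.0159
finger_force: 30.0
```

>>> move_arm(steps=[0,0,0,0,0,-0.002,0,0,0,0,0,0,-0.004,0,0,0,0,0,0,-0.006,0,0,0,0,0,0,-0.008,0,0,0,0,0,0,-0.0095,0,0,0,0,0,0,-0.0095,0])

```text
time: 28.55
tool_pos: [0.5132, 0.0014, 0.1144]
ee_rot: [3.142, -0.0, 3.015]
wrist_force: [-0.0, -0.1, 0.0]
width: 0.0159
finger_force: 30.0
```

```bash
python3 lid.py g
```

```text
[0.5132 0.0014 0.1144] [ 3.1415e+00 -1.0000e-04  3.0148e+00] [-0.  -0.1  0. ] [ 0.05 -0.01  0.01] 0.01592625233661268 28.55
scene 255 plate (array([0.5139, 0.0017]), np.float64(78.2))
  tab 28 [ 0.5464 -0.0303] ang -43.7 z 0.0944
top 72 plate (array([0.5146, 0.0007]), np.float64(81.0))
  tab 11 [0.4666 0.0097] ang 169.9 z 0.0959
```

>>> move_arm(steps=[0,0,-0.05,0,0,-0.0005,0,0,0,-0.1,0,0,-0.0005,0,0,0,-0.16,0,0,-0.0005,0,0,0,-0.22,0,0,-0.0005,0,0,0,-0.28,0,0,-0.0005,0,0,0,-0.34,0,0,-0.0005,0,0,0,-0.4,0,0,-0.0005,0,0,0,-0.46,0,0,-0.0005,0,0,0,-0.51,0,0,-0.0005,0,0,0,-0.55,0,0,-0.0005,0,0,0,-0.55,0,0,-0.0005,0,0,0,-0.55,0,0,-0.0005,0])

```text
time: 30.05
tool_pos: [0.5132, 0.0007, 0.1143]
ee_rot: [-3.141, 0.001, 2.465]
wrist_force: [-0.9, -3.0, 0.6]
width: 0.016
finger_force: 30.0
```

```bash
python3 lid.py h; python3 - <<'E'
from m import *
c=np.array([.514,.0013])
for n in("scene","top"):
    d=np.median([snapshot(n)[1] for _ in range(3)],0); P,u,v=cloud(n,d); r=P[:,:2]-c; R=np.hypot(*r.T)
    q=(R<.058)&(R>.042)&(P[:,2]>.0915)&(P[:,2]<.105)
    print(n,[(int(np.degrees(np.arctan2(y,x))),int(h*1e3),int(z*1e3)) for x,y,h,z in zip(r[q,0],r[q,1],R[q],P[q,2])])
    q=(R<.045)&(P[:,2]>.113)&(P[:,2]<.13); print(" bar",q.sum(),np.round(np.c_[P[q]].mean(0),4) if q.any() else "")
    if q.sum()>8:
        w,V=np.linalg.eigh(np.cov(r[q].T)); print("  axis",np.degrees(np.arctan2(V[1,1],V[0,1])))
a=cv2.imread("pics/scene_h.png")[150:230,260:360]; b=cv2.imread("pics/top_h.png")[180:260,270:370]
cv2.imwrite("pics/hh.png",np.hstack([cv2.resize(x,(400,320),interpolation=2) for x in(a,b)]))
E
```

```text
[0.5132 0.0007 0.1143] [-3.1406e+00  9.0000e-04  2.4655e+00] [-0.9 -3.   0.6] [-0.46  0.17  0.06] 0.015952330881424916 30.05
scene 252 plate (array([0.5145, 0.0019]), np.float64(78.8))
  tab 26 [ 0.5397 -0.0419] ang -58.1 z 0.094
top 67 plate (array([0.4876, 0.0189]), np.float64(37.3))
  tab 11 [0.4769 0.0322] ang 139.1 z 0.095
scene [(104, 42, 92), (-79, 57, 95), (-78, 54, 94), (-74, 53, 96), (-75, 49, 93), (-70, 56, 96), (-69, 54, 95), (-46, 43, 96), (-67, 56, 94), (-49, 46, 94), (-44, 48, 96), (-41, 45, 95), (-38, 43, 93), (-34, 42, 93), (-44, 48, 92), (-39, 51, 96), (-35, 51, 97), (-33, 48, 95), (-36, 51, 92)]
 bar 105 [ 0.5223 -0.0029  0.1204]
  axis 141.9917835287959
top [(131, 45, 98), (134, 43, 99), (134, 47, 93), (137, 45, 95), (140, 43, 93), (137, 50, 95), (139, 48, 94), (143, 46, 95), (146, 44, 96), (139, 52, 95), (142, 50, 94), (145, 48, 92), (144, 53, 95)]
 bar 9 [0.4899 0.0181 0.1197]
  axis 51.21411074934591
```

View pics/hh.png

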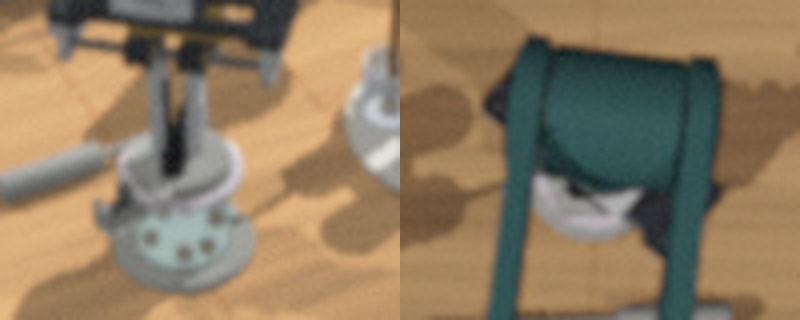

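>>> move_arm(steps=[0,0,-0.03,0,0,0,0,0,0,-0.06,0,0,0,0,0,0,-0.06,0,0,0,0,0,0,-0.06,0,0,0,0,0,0,-0.06,0,0,0,0])

```text
time: 31.15
tool_pos: [0.5137, 0.0014, 0.1143]
ee_rot: [3.141, 0.001, 2.405]
wrist_force: [-0.1, -4.1, 2.0]
width: 0.0159
finger_force: 30.0
```

```bash
python3 - <<'E'
from m import *
o=get_obs(); print(o["tool_pos"],o["ee_rot"],o["wrist_force"],o["wrist_torque"],o["width"],o["finger_force"],o["time"])
c=np.array([.514,.0013])
for n,cc in(("scene",(.5143,.002)),("top",(.5137,.0008))):
    S=[snapshot(n) for _ in range(4)]; d=np.median([s[1] for s in S],0); cv2.imwrite(f"pics/{n}_i.png",S[0][0][...,::-1]); P,u,v=cloud(n,d); r=P[:,:2]-cc; R=np.hypot(*r.T)
    q=(R<.058)&(R>.042)&(P[:,2]>.0915)&(P[:,2]<.105)
    print(n,sorted([(int(np.degrees(np.arctan2(y,x))),int(h*1e3),int(z*1e3)) for x,y,h,z in zip(r[q,0],r[q,1],R[q],P[q,2])]))
    q=(R<.045)&(P[:,2]>.113)&(P[:,2]<.13)
    if q.sum()>20: w,V=np.linalg.eigh(np.cov(r[q].T)); print("  bar axis",np.degrees(np.arctan2(V[1,1],V[0,1])))
for n in("scene","top"):
  for k in("stirrer","bead","nut_driver"): print(n,k,[(np.round(s["uv"],0).tolist(),round(float(s["score"]),2)) for s in spot_point(n,k)[:7]])
E
```

```text
[0.51373163 0.00138801 0.11425111] [3.14067301e+00 8.26878431e-04 2.40513919e+00] [-0.12454954 -4.05093703  2.0391987 ] [-0.70103498  0.06223649  0.10206751] 0.015865931126319226 30.004871785640717 31.15
scene [(-76, 56, 96), (-74, 54, 96), (-73, 51, 96), (-72, 56, 95), (-69, 55, 96), (-66, 57, 95), (-54, 46, 92), (-54, 46, 96), (-53, 42, 94), (-51, 45, 93), (-44, 42, 96), (-44, 50, 94), (-43, 52, 92), (-41, 47, 96), (-40, 51, 96), (-40, 52, 93), (-38, 45, 95), (-37, 49, 95), (-37, 51, 92), (111, 42, 94), (126, 47, 93), (126, 47, 97)]
  bar axis 140.3539138880321
top [(125, 46, 96), (127, 43, 94), (128, 48, 97), (131, 46, 98), (133, 43, 93), (134, 48, 97), (134, 52, 96), (136, 45, 96), (136, 50, 97), (139, 43, 97), (139, 48, 94), (139, 52, 95)]
scene stirrer [([356.0, 177.0], 0.49), ([287.0, 189.0], 0.35)]
scene bead []
scene nut_driver [([380.0, 181.0], 0.5)]
top stirrer [([454.0, 276.0], 0.38), ([250.0, 240.0], 0.37)]
top bead []
top nut_driver [([320.0, 262.0], 0.74)]
```

```bash
python3 -c "
from bench import *
print(close_job())"
```

```text
the job is handed in; nothing more can be done
None
```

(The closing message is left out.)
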